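# Hang the sink caddy and tug-test it

### The arm

A 6-joint arm with a two-finger parallel gripper is mounted at the origin on the work surface. World frame = base frame: x ahead of the robot, y to its left, z up, the work surface at z = 0. Lengths are in m, angles in rad, forces in N, time in s.
With the tool pointing down it reaches from about 0.4 to 0.825 m from the base axis. Payload 7 kg.
Tool frame: the origin (TCP) lies on the mounting face of the last link; the fingertips stand 173 mm ahead of it and the grasp point (between the pads) lies 155 mm ahead of it (tip_reach is the distance from the TCP to the fingertips, in m); z points along the fingers, y is the line along which they close (so a half turn about z gives the same grasp; the last joint's range is limited). The gripper opens to 85 mm and grips with 20 to 120 N. Pads are 22 mm wide; open, the fingers measure 114 mm over their backs; the gripper's body (76 mm by 85 mm) begins 54 mm behind the grasp point. The pads swing forward as they close: fully open they stand 13 mm farther back than shut.
Start: joints at [-0.989, 0.359, 0.012, 0, -1.224, -0.288], TCP at [0.195, -0.646, 0.405] pointing down, gripper open.
Joint ranges: [-3.07, 3.07], [-1.43, 2.12], [-1.02, 1.25], [-3.03, 1.67], [-3.05, -0], [-3.03, 3.03]. Speed limits (rad/s): [2.39, 2.39, 3.01, 3.14, 3.14, 3.14].

### API

Orientations are given as a rotation vector (axis times angle).
In Python, from cell import sense, capture, sign_off, tip_reach gives the robot as it stands.
- The arm moves only by the tool send_rows, never from a script. Its argument "deltas" is a list of rows, each an object with "linear": the shift along the tool's x, y, z in m, a list of three; "twist": the turn about the tool's z in degrees. A call has 1 to 5 rows; each row is the pose to reach, as a shift and turn from the pose commanded when the call began, along the tool's axes at that moment; what a row does not reach only later rows make up. A row lasts 1/8 s, in which the tool goes at most 62.5 mm and 10.7 degrees, less where a joint would pass 70% of its speed; a pose out of reach is approached as far as the arm can. A call with a gripper value outside its range is refused whole. "jaw" is the opening, from -1 (shut) to 1 (fully open), set as the call begins (left out, the last holds). The fingers move at their own pace and stop on an object; "grip_force" is the grip in N (left out, the last holds). Time passes only in rows, so rows that repeat a pose let the fingers close. It gives the time, the measured TCP pose, the force, the opening and the grip force at its end, in the units of the state.
- sense(): the state, without advancing time (a new reading comes with each control period).
- capture(name): name is "side" or "top" or "wrist"; returns a dict with "color" (420x560x3 uint8, blue, green, red), "fx", "fy", "cx", "cy" (pixels), "dist" ([k1, k2, p1, p2, k3] as OpenCV has them; the pictures are not rectified), "R" (3x3) and "t" (3): a world point X has camera coordinates R X + t. Camera axes: x right, y down, z forward; pixel columns grow to the right and rows downward; lengths in m; the calibration is good to about 2 mm. A picture is of the moment at which its call begins. There is no depth.
- sign_off(): hands the job in; it is judged then, once.
The state is a dict: "clock": time; "q": joint angles; "joint_vel": joint speeds; "tau": joint torques, N m; "tool_pos": TCP position; "tcp_rot": TCP orientation; "force": force on the tool from outside, world axes, zero at the start; "wrist_torque": the same for the moment, N m; "gripper_width": finger opening in m; "finger_force": force on a finger pad.
Only numpy, scipy, OpenCV 4.12 (cv2) and the standard library are available. Lean on these libraries where they do the work, as an engineer would, in place of code of your own. Each camera call takes 0.05 s, during which the arm holds its last target. There are 200 camera calls.

### The job

Hang the grey sink caddy on the empty hook of the utensil rail, with the raised crown in the middle of its handle resting on the level part of the hook's arm, clear of the tip and the plate. Before letting go, tug the caddy straight down with about 8 N for at least half a second to make sure it is held, gently, because the hook pulls loose if it ever takes more than 20 N; then let go and leave it hanging still and upright. Leave the other things on the worktop where they are.

Things in the scene. Friction and masses are not known exactly. Their poses are not given: they have to be found in the camera images.
- caddy: The sink caddy: open grey plastic tub, 80 (x) by 110 (y) by 75 mm high, 0.25 to 0.48 kg, centre of mass on its z axis, with a rigid strap handle over it in its y-z plane, 126 mm wide and 177 mm high overall, 10 mm thick along x. Starts standing on the worktop; may hang either way round (half turn alike). Origin: centre of the underside, z up.
- caddy_crown (a point): Middle of the underside of the handle's raised crown, which must rest on the hook: 165 mm above the tub's base, flat for 14 mm along y; from it 45 degree ramps lead 12 mm down to the level shoulders on both sides. Axes as the caddy's.
- caddy_grip_a (a point): Centre of the handle's level shoulder on the caddy's +y side, 38 mm from the middle and 160 mm above the base. The strap is 14 mm tall here and straight from 27 to 55 mm from the middle: pinch it from above across its 10 mm thickness (along x), clear of the hook. Axes as the caddy's.
- caddy_grip_b (a point): The same on the -y side.
- hook: The rail's only empty hook, any of three, 100 mm or more apart (ladle and turner, up to 72 mm wide, hang fixed on the others). A level steel arm, 8 mm thick, runs along x from an upturned tip to a slotted plate on the rail; x points level towards the rail, z up. Origin: in the plate's frame, 235 mm above the worktop, where the top of the arm is at its lowest setting; see hook_mark.
- hook_mark (a point): Same point and axes as the hook's. The arm was clamped 0 to 20 mm above it, unmeasured: feel for it. It does not give: a millimetre too low already means several newtons. Tip: x -24 to -12 mm, 18 mm above the arm's top. Plate: from x = 49 mm, 22 mm wide, up to z = 28 mm. The strap's middle plane is clear of both from x = -4 to 41 mm.
- rail: Free-standing steel utensil rail, fixed: level bar, 12 mm thick, 390 mm long along its y, top 237 mm above the worktop, on two 16 mm posts at y = +-180 mm with feet of 120 by 45 mm. The hooks stick out 84 mm to its -x side, towards the robot; their x is the rail's x. Origin: on the worktop below the bar's middle.
- mug: Bystander: white mug with a handle, 76 mm wide, 85 mm high. Leave it where it is.
- bowl: Bystander: white bowl, 130 mm wide, 45 mm high. Leave it where it is.
- soap: Bystander: white bottle, 60 mm wide, 190 mm high. Leave it where it is.
- jar: Bystander: lidded glass jar, 64 mm wide, 80 mm high. Leave it where it is.
- pot: Bystander: round open grey pot without a handle, 96 mm wide, 100 mm high. Leave it where it is.
- spoon: Bystander: wooden spoon lying flat, about 200 mm long. Leave it where it is.
There are look-alikes about, which are no part of the job. Leave any green or red look-alike of the caddy alone.

How it is judged:
By the outcome, as a careful person would: the job done as asked, in the order asked, and still so for the second after the job is handed in, with the robot touching nothing.
It also fails if it takes over 59 s, if anything falls off the work surface, if the arm or the gripper's body presses on something with over 40 N, if the wrist force passes 120 N, or if a joint passes its speed limit or range.

## Working session

There is one attempt and no reset: what is moved stays moved. The work goes in short steps, Python scripts to look and compute and a tool call to move; the robot and the scene stay as the last step left them, time stands still between calls to the robot, and variables do not carry over. Pictures are saved under pics/ and viewed, at most 12 in all, crops included, and the job is handed in when it is done.

Besides the shell and the picture viewer there is one more tool, called after "Emit:" by a JSON object that holds its "op" and its "data", one argument or row to a line. send_rows: Moves the arm, as the interface text tells. Its arguments: {"type":"object","properties":{"deltas":{"type":"array","items":{"type":"object","properties":{"linear":{"type":"array","items":{"type":"number"}},"twist":{"type":"number"}}}},"jaw":{"type":"number"},"grip_force":{"type":"number"}},"required":["deltas"]}

```bash
mkdir -p pics; cat > h.py <<'E'
import numpy as np, cv2, json
from scipy.spatial.transform import Rotation as Rn
from cell import sense, capture, sign_off, tip_reach
def snap(n,f):
    c=capture(n); cv2.imwrite('pics/%s.png'%f,c['color'])
    json.dump({k:(np.asarray(v).tolist()) for k,v in c.items() if k!='color'},open('pics/%s.json'%f,'w')); return c
def load(f):
    c=json.load(open('pics/%s.json'%f)); return {k:np.array(v) for k,v in c.items()}
def K(c): return np.array([[c['fx'],0,c['cx']],[0,c['fy'],c['cy']],[0,0,1.]])
def ray(c,uv):
    p=cv2.undistortPoints(np.array([[uv]],float),K(c),c['dist'])[0,0]
    d=c['R'].T@np.array([p[0],p[1],1]); return -c['R'].T@c['t'], d/np.linalg.norm(d)
def atz(c,uv,z):
    o,d=ray(c,uv); return o+d*(z-o[2])/d[2]
def tri(obs):
    A=np.zeros((3,3));b=np.zeros(3);rs=[ray(c,uv) for c,uv in obs]
    for o,d in rs:
        P=np.eye(3)-np.outer(d,d);A+=P;b+=P@o
    X=np.linalg.solve(A,b); return X,[np.linalg.norm((np.eye(3)-np.outer(d,d))@(X-o)) for o,d in rs]
def proj(c,X):
    return cv2.projectPoints(np.array(X,float).reshape(-1,3),cv2.Rodrigues(c['R'])[0],c['t'],K(c),c['dist'])[0][:,0]
E
python3 - <<'E'
from h import *
s=sense();print(s,tip_reach)
a=snap('side','s0');b=snap('top','t0');c=snap('wrist','w0')
for x in(a,b,c):print((-x['R'].T@x['t']).round(3),x['fx'],x['R'][2].round(2))
cv2.imwrite('pics/st.png',cv2.resize(np.vstack([a['color'],b['color']]),None,fx=.71,fy=.71))
E
```

```text
{'clock': 0.0, 'q': array([-9.88889160e-01,  3.59363999e-01,  1.10768186e-02, -3.49026364e-04,
       -1.22409228e+00, -2.88094008e-01]), 'joint_vel': array([ 0.00014573, -0.00050857, -0.00090753, -0.00193827,  0.00135898,
       -0.00053493]), 'tau': array([-3.66370778e-04, -5.83320987e+01,  2.93413621e+01,  6.93665519e+00,
       -5.83365792e-03,  8.23128573e-06]), 'tool_pos': array([ 0.1954226 , -0.64589112,  0.40378627]), 'tcp_rot': array([ 4.59623459e-01, -3.10741416e+00, -2.47212915e-03]), 'force': array([-0.4033802 , -0.18522913, -0.45249548]), 'wrist_torque': array([ 0.00935945, -0.01041533, -0.00490945]), 'finger_force': 0.0, 'gripper_width': 0.08581825009288209} 0.1734
[0.284 0.897 1.074] 442.2276955270822 [ 0.17 -0.66 -0.73]
[0.377 0.074 1.699] 484.2569413464559 [ 0.09  0.   -1.  ]
[ 0.128 -0.667  0.374] 377.934219071697 [ 0.27  0.08 -0.96]
```

View pics/s0.png

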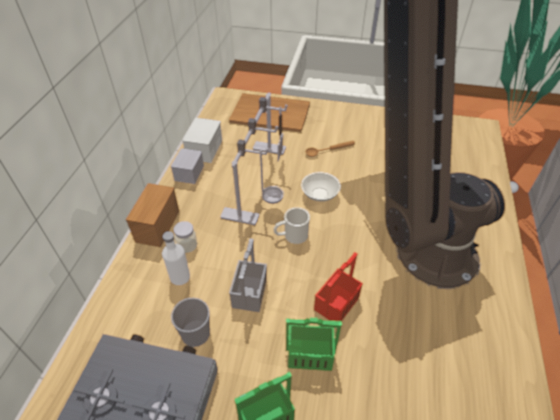

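View pics/t0.png

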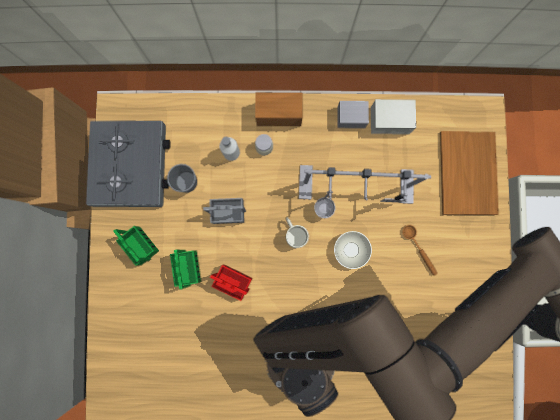

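The side view shows the grey caddy at about (248,288) and the rail from (238,150) to (268,100). In the top view the caddy is at (227,211) and the rail bar runs from (305,170) to (430,178). The hooks are near columns 331, 367 and 403. Next I'll enlarge both.

```bash
python3 - <<'E'
import cv2,numpy as np
s=cv2.imread('pics/s0.png');t=cv2.imread('pics/t0.png')
f=lambda i,x,y,w,h,k:cv2.resize(i[y:y+h,x:x+w],(int(w*k),int(h*k)),interpolation=cv2.INTER_CUBIC)
# side: 100x75 boxes x4 ; top
A=np.hstack([f(s,225,90,80,60,5),f(s,215,235,80,60,5)])
B=np.hstack([f(t,300,150,133,100,3),f(t,195,180,60,45,6.667)[:300]])
cv2.imwrite('pics/z1.png',np.vstack([A,np.pad(B,((0,0),(0,800-B.shape[1]),(0,0)))]));print(B.shape)
E
```

```text
(300, 799, 3)
```

View pics/z1.png

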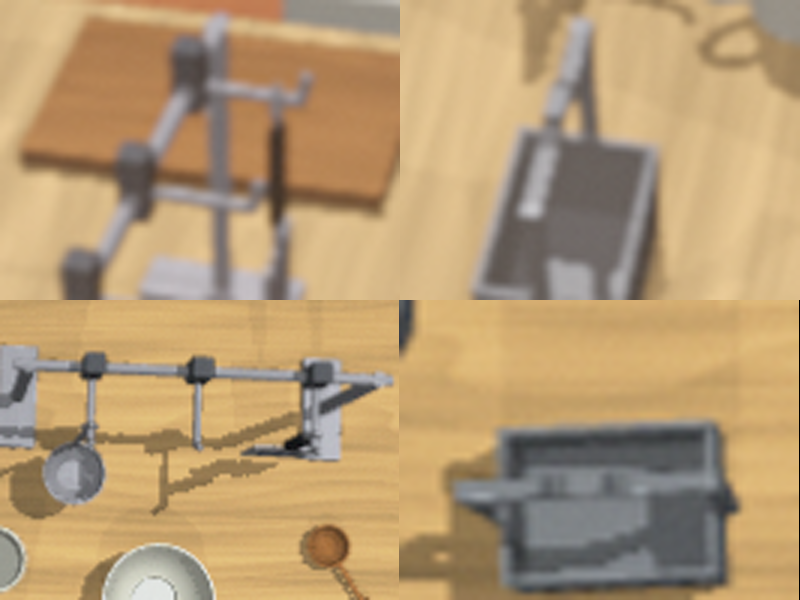

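The empty hook is the middle one. In the top view its plate is at (367,173) and its tip at (366,199). In the side view the tip top is at (277,126.5) and the plate end of the arm at (255,128). The caddy handle runs from (203,208.5) to (245,208) in the top view.

```bash
python3 - <<'E'
from h import *
s=load('s0');t=load('t0')
T=lambda x,y:(300+x/3-.3,150+(y-300)/3-.3)
S=lambda x,y:(225+x/5-.4,90+y/5-.4)
C=lambda x,y:(195+(x-400)/6.667-.4,180+(y-300)/6.667-.4)
D=lambda x,y:(215+(x-400)/5-.4,235+y/5-.4)
print('tip',tri([(t,T(197,446)),(s,S(259,185))]))
print('plate top',tri([(t,T(201,366)),(s,S(136,150))]))
for n,p in(('barL',T(25,365)),('barR',T(390,380)),('plateL',T(93,363)),('plateM',T(202,368)),('plateR',T(319,373)),('armM tip',T(197,446))):print(n,atz(t,p,.235))
print('handle far/near',atz(t,C(455,490),.165),atz(t,C(737,490),.165))
print('tub corners',[atz(t,C(*p),.075).round(3) for p in((500,432),(718,425),(727,583),(503,590))])
print('crown',[atz(t,C(*p),.177).round(3) for p in((550,482),(612,482))], 'side',atz(s,D(565,85),.177))
print('tool y axis',Rn.from_rotvec(sense()['tcp_rot']).as_matrix().round(3))
E
```

```text
tip (array([ 0.53542272, -0.18430073,  0.25094266]), [np.float64(0.0001922939467760358), np.float64(0.00019229394677598442)])
plate top (array([ 0.6143614 , -0.18729815,  0.26289701]), [np.float64(0.0006169748857726238), np.float64(0.0006169748857726459)])
barL [ 0.61949556 -0.01227298  0.235     ]
barR [ 0.60656767 -0.38723403  0.235     ]
plateL [ 0.62196397 -0.0816966   0.235     ]
plateM [ 0.61752735 -0.19325126  0.235     ]
plateR [ 0.61323882 -0.3137111   0.235     ]
armM tip [ 0.53735479 -0.18710996  0.235     ]
handle far/near [0.51116985 0.31887749 0.165     ] [0.51186971 0.18380283 0.165     ]
tub corners [array([0.549, 0.311, 0.075]), array([0.553, 0.2  , 0.075]), array([0.473, 0.195, 0.075]), array([0.468, 0.308, 0.075])]
crown [array([0.514, 0.272, 0.177]), array([0.514, 0.242, 0.177])] side [0.5126094  0.24583836 0.177     ]
tool y axis [[-0.957 -0.29  -0.001]
 [-0.29   0.957  0.001]
 [ 0.     0.001 -1.   ]]
```

Emit:
{"op": "send_rows", "data": {
  "deltas": [
    {"linear": [-0.05, 0.032, -0.012], "twist": -7.5},
    {"linear": [-0.1, 0.064, -0.024], "twist": -15},
    {"linear": [-0.15, 0.096, -0.036], "twist": -22.5},
    {"linear": [-0.2, 0.128, -0.048], "twist": -30},
    {"linear": [-0.25, 0.16, -0.06], "twist": -37.5}
  ],
  "jaw": 1
}}

```text
clock: 0.78
tool_pos: [0.3893, -0.4188, 0.465]
tcp_rot: [-1.44, 2.792, 0.0]
force: [1.1, -0.8, 1.0]
gripper_width: 0.0852
finger_force: 0.0
```

Emit:
{"op": "send_rows", "data": {
  "deltas": [
    {"linear": [-0.054, 0.024, 0], "twist": -7.5},
    {"linear": [-0.108, 0.048, 0], "twist": -15},
    {"linear": [-0.162, 0.072, 0], "twist": -22.5},
    {"linear": [-0.216, 0.096, 0], "twist": -30},
    {"linear": [-0.27, 0.12, 0], "twist": -37.5}
  ]
}}

```text
clock: 1.4
tool_pos: [0.4482, -0.1294, 0.4648]
tcp_rot: [-2.261, 2.181, -0.0]
force: [0.6, -0.8, 0.4]
gripper_width: 0.0857
finger_force: 0.0
```

```bash
python3 -c "
from h import *
snap('wrist','wh')"
```

Emit:
{"op": "send_rows", "data": {
  "deltas": [
    {"linear": [-0.055, -0.01, 0.0]},
    {"linear": [-0.11, -0.02, 0.0]},
    {"linear": [-0.165, -0.03, 0.0]},
    {"linear": [-0.22, -0.04, 0.0]},
    {"linear": [-0.27, -0.05, 0.0]}
  ]
}}

```text
invalid input
```

Emit:
{"op": "send_rows", "data": {
  "deltas": [
    {"linear": [-0.05, -0.01, 0.01]},
    {"linear": [-0.1, -0.02, 0.02]},
    {"linear": [-0.157, -0.028, 0.035]},
    {"linear": [-0.157, -0.028, 0.035]},
    {"linear": [-0.157, -0.028, 0.035]}
  ]
}}

```text
invalid input
```

```bash
python3 -c "
from h import *
a=snap('wrist','wc');b=cv2.imread('pics/wh.png')
print(sense()['tool_pos'])
cv2.imwrite('pics/z2.png',cv2.resize(np.hstack([b,a['color']]),(800,300)))
cv2.imwrite('pics/z2.png',np.vstack([cv2.resize(np.hstack([b,a['color']]),(800,300),interpolation=cv2.INTER_AREA)]))"
```

```text
[ 0.4489585  -0.12699631  0.46487035]
```

View pics/z2.png

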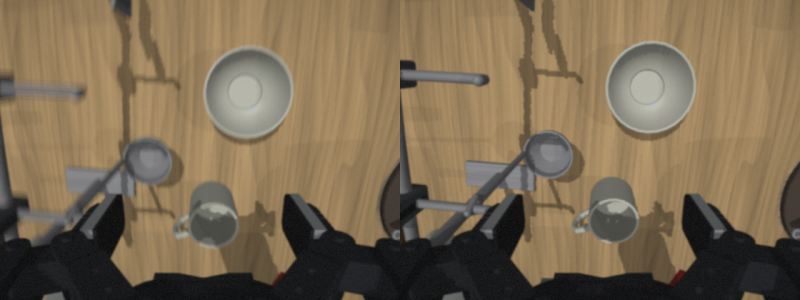

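The wrist image shows the middle hook at upper left, with its tip at about pixel (119,111), and the ladle below it. The moves were refused because they had no twist, so I'll resend them with one.

Emit:
{"op": "send_rows", "data": {
  "deltas": [
    {"linear": [-0.055, -0.01, 0.0], "twist": 0},
    {"linear": [-0.11, -0.02, 0.0], "twist": 0},
    {"linear": [-0.165, -0.03, 0.0], "twist": 0},
    {"linear": [-0.22, -0.04, 0.0], "twist": 0},
    {"linear": [-0.27, -0.05, 0.0], "twist": 0}
  ]
}}

```text
clock: 2.12
tool_pos: [0.4896, 0.1418, 0.4647]
tcp_rot: [-2.256, 2.186, -0.0]
force: [0.4, 0.2, 0.6]
gripper_width: 0.0854
finger_force: 0.0
```

Emit:
{"op": "send_rows", "data": {
  "deltas": [
    {"linear": [-0.05, -0.01, 0.01], "twist": 0},
    {"linear": [-0.1, -0.02, 0.02], "twist": 0},
    {"linear": [-0.157, -0.028, 0.035], "twist": 0},
    {"linear": [-0.157, -0.028, 0.035], "twist": 0},
    {"linear": [-0.157, -0.028, 0.035], "twist": 0}
  ]
}}

```text
clock: 2.75
tool_pos: [0.5127, 0.2979, 0.4292]
tcp_rot: [2.256, -2.185, 0.0]
force: [-0.3, 0.5, -0.2]
gripper_width: 0.0855
finger_force: 0.0
```

```bash
python3 -c "
from h import *
import shutil
shutil.copy('pics/wc.png','pics/wh.png');shutil.copy('pics/wc.json','pics/wh.json')
a=snap('wrist','wc');b=cv2.imread('pics/wh.png')
print(sense()['tool_pos'])
cv2.imwrite('pics/z3.png',np.hstack([cv2.resize(a['color'],(0,0),fx=.857,fy=.857)[:360,:480],cv2.resize(b[60:210,0:133],None,fx=2.4,fy=2.4,interpolation=cv2.INTER_CUBIC)]))"
```

```text
[0.51272233 0.29735663 0.42978945]
```

View pics/z3.png

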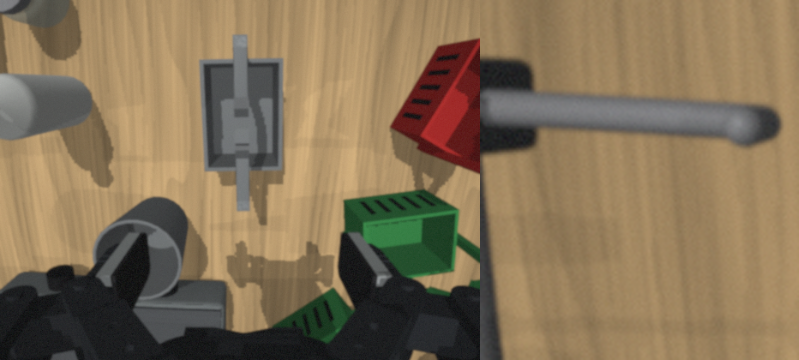

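```bash
python3 - <<'E'
from h import *
s=load('s0');t=load('t0');wh=load('wh');wc=load('wc')
C=lambda x,y:(195+(x-400)/6.667-.4,180+(y-300)/6.667-.4)
D=lambda x,y:(215+(x-400)/5-.4,235+y/5-.4)
w=lambda x,y:(x/.857,y/.857)
a=w(243,209.5);b=w(240,35)
print('ends tri',tri([(wc,a),(t,C(455,490))]),tri([(wc,b),(t,C(737,488))]), tri([(wc,b),(s,D(580,17))]))
A=atz(wc,a,.167);B=atz(wc,b,.167);print(A,B,(A+B)/2,np.linalg.norm(A-B),'yaw',np.degrees(np.arctan2(-(A-B)[0],(A-B)[1])))
print('tub',[atz(wc,w(*p),.075).round(4) for p in((201,61),(282,59),(283,169),(205,171))])
h=lambda x,y:((x-480)/2.4,60+y/2.4)
for z in(.235,.245,.255):
  P=atz(wh,h(545,106),z-.004);Q=atz(wh,h(700,117),z-.004);print(z,P,Q,'yaw',np.degrees(np.arctan2((P-Q)[1],(P-Q)[0])),'tip',atz(wh,h(740,124),z+.018),'end',atz(wh,h(780,126),z),'plate',atz(wh,h(536,105),z+.01))
S=lambda x,y:(225+x/5-.4,90+y/5-.4)
print('tip tri',tri([(wh,h(742,124)),(s,S(259,184))]))
print('arm mid tri? end',tri([(wh,h(778,125)),(s,S(261,190))]))
E
```

```text
ends tri (array([0.51250414, 0.32014985, 0.15935017]), [np.float64(0.0009099572886672718), np.float64(0.0009099572886673397)]) (array([0.51845413, 0.18653316, 0.11967862]), [np.float64(0.0017076727285069105), np.float64(0.0017076727285068895)]) (array([0.51945559, 0.19281119, 0.16629996]), [np.float64(0.00011117828030704331), np.float64(0.0001111782803071412)])
[0.51341061 0.31755589 0.167     ] [0.51934122 0.1928725  0.167     ] [0.51637592 0.25521419 0.167     ] 0.12482435065556842 yaw 2.723244142247474
tub [array([0.5572, 0.204 , 0.075 ]), array([0.4802, 0.1997, 0.075 ]), array([0.4726, 0.3075, 0.075 ]), array([0.5531, 0.3122, 0.075 ])]
0.235 [ 0.59367293 -0.18973758  0.231     ] [ 0.55676569 -0.18793478  0.231     ] yaw -2.7964912468607577 tip [ 0.53740751 -0.18761701  0.253     ] end [ 0.53675282 -0.1866116   0.235     ] plate [ 0.58607615 -0.19034135  0.245     ]
0.245 [ 0.58678156 -0.19003657  0.241     ] [ 0.55168669 -0.18832229  0.241     ] yaw -2.796491246860733 tip [ 0.5327791  -0.18806896  0.263     ] end [ 0.53257451 -0.18707316  0.245     ] plate [ 0.57907662 -0.19063057  0.255     ]
0.255 [ 0.57989019 -0.19033555  0.251     ] [ 0.5466077  -0.18870981  0.251     ] yaw -2.79649124686081 tip [ 0.52815069 -0.18852091  0.273     ] end [ 0.52839621 -0.18753472  0.255     ] plate [ 0.57207708 -0.19091979  0.265     ]
tip tri (array([ 0.53703212, -0.18738527,  0.24996884]), [np.float64(0.0012415139385737067), np.float64(0.0012415139385737839)])
arm mid tri? end (array([ 0.53395902, -0.18730258,  0.24473484]), [np.float64(0.0007940210496649689), np.float64(0.0007940210496648678)])
```

Both measurements agree. The handle is 124.8 mm wide with its top at z ≈ 0.166, centred at (0.516, 0.255) with a yaw of 2.6°. The hook origin is near x = 0.56, y = -0.188, with a yaw of -2.6°. Now I'll grasp grip_a.

Emit:
{"op": "send_rows", "data": {
  "deltas": [
    {"linear": [0.002, -0.001, 0.03], "twist": -0.4},
    {"linear": [0.004, -0.002, 0.06], "twist": -0.8},
    {"linear": [0.004, -0.002, 0.09], "twist": -0.8},
    {"linear": [0.004, -0.002, 0.105], "twist": -0.8},
    {"linear": [0.004, -0.002, 0.114], "twist": -0.8}
  ],
  "jaw": 0.2
}}

```text
clock: 3.42
tool_pos: [0.515, 0.2935, 0.3159]
tcp_rot: [-2.271, 2.17, -0.0]
force: [-0.3, -0.2, -0.0]
gripper_width: 0.0513
finger_force: 0.0
```

Emit:
{"op": "send_rows", "data": {
  "deltas": [
    {"linear": [0, 0, 0], "twist": 0},
    {"linear": [0, 0, 0], "twist": 0},
    {"linear": [0, 0, 0], "twist": 0},
    {"linear": [0, 0, 0], "twist": 0},
    {"linear": [0, 0, 0], "twist": 0}
  ],
  "jaw": -1,
  "grip_force": 90
}}

```text
clock: 4.05
tool_pos: [0.5148, 0.2946, 0.3168]
tcp_rot: [-2.271, 2.168, 0.0]
force: [-2.6, 1.6, 6.0]
gripper_width: 0.0082
finger_force: 88.8
```

```bash
python3 -c "
from h import *
s=sense();print(s['tool_pos'],s['tcp_rot'],s['force'],s['wrist_torque'],s['gripper_width'],s['finger_force'])"
```

```text
[0.51484282 0.2945619  0.31683265] [-2.27097745e+00  2.16813020e+00  3.85509739e-05] [-2.60373394  1.5827169   6.0291382 ] [ 0.43542823  1.09555394 -0.08970426] 0.008177315643557623 88.83980298356619
```

Emit:
{"op": "send_rows", "data": {
  "deltas": [
    {"linear": [0, 0, -0.01], "twist": 0},
    {"linear": [0, 0, -0.03], "twist": 0},
    {"linear": [0, 0, -0.06], "twist": 0},
    {"linear": [0, 0, -0.09], "twist": 0},
    {"linear": [0, 0, -0.12], "twist": 0}
  ]
}}

```text
clock: 4.68
tool_pos: [0.5145, 0.2939, 0.4363]
tcp_rot: [2.271, -2.169, -0.001]
force: [-0.4, -0.0, -4.6]
gripper_width: 0.0083
finger_force: 88.0
```

Emit:
{"op": "send_rows", "data": {
  "deltas": [
    {"linear": [0, 0, 0], "twist": 0},
    {"linear": [0, 0, 0], "twist": 0}
  ]
}}

```text
clock: 4.92
tool_pos: [0.5143, 0.2938, 0.4343]
tcp_rot: [2.27, -2.169, -0.001]
force: [-0.3, -0.3, -4.8]
gripper_width: 0.0082
finger_force: 88.0
```

```bash
python3 -c "
from h import *
s=sense();print(s['tool_pos'],s['tcp_rot'],s['force'],s['wrist_torque'],s['gripper_width'],s['finger_force'])
a=snap('wrist','wg')
a=snap('side','sg')
b=cv2.imread('pics/wg.png')
cv2.imwrite('pics/z4.png',np.hstack([cv2.resize(a['color'][180:340,160:320],(400,400),interpolation=cv2.INTER_CUBIC),cv2.resize(b,(400,300)).copy().repeat(1,0) if 0 else cv2.copyMakeBorder(cv2.resize(b,(400,300)),0,100,0,0,0)]))"
```

```text
[0.51431031 0.29384187 0.43430505] [ 2.27008824e+00 -2.16894049e+00 -1.41493868e-03] [-0.28940517 -0.26268583 -4.79316238] [0.09266953 0.00329794 0.01358995] 0.00819699768838148 88.00089543852664
```

View pics/z4.png

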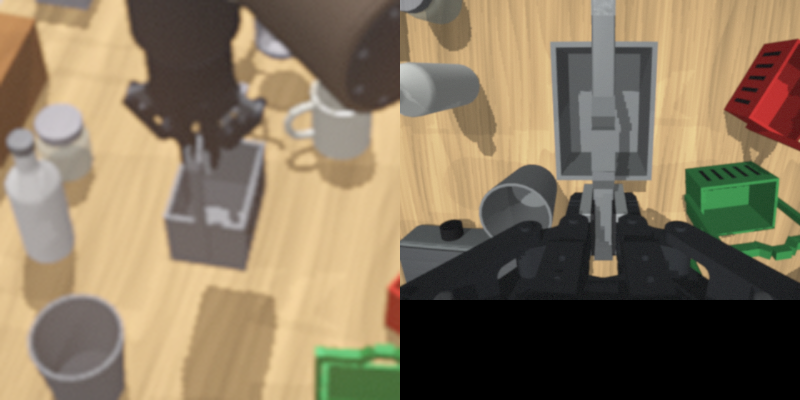

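The side view shows the caddy lifted off the worktop and roughly upright. In the wrist view its rim corners are at (551,43), (657,42), (650,179) and (556,177) in crop pixels. I'll fit its pose in the hand to get the tilt.

```bash
python3 - <<'E'
from h import *
c=load('wg')
im=np.array([((x-400)*1.4,y*1.4) for x,y in((551,43),(657,42),(650,179),(556,177.5))])
for nm,o in(('rim',[(40,-55,75),(-40,-55,75),(-40,55,75),(40,55,75)]),):
    ok,r,t=cv2.solvePnP(np.array(o,float)/1e3,im,K(c),c['dist'])
    R=c['R'].T@cv2.Rodrigues(r)[0];p=c['R'].T@(t[:,0]-c['t'])
    print(p,Rn.from_matrix(R).as_euler('ZYX',degrees=True),'crown',p+R@[0,0,.165],'gripA',p+R@[0,.038,.16])
# expected projections for upright caddy held rigidly
s=sense()
base=np.array([.5159,.2554,0])+np.array([.5143-.5148,.2938-.2942,.4343-.3163])
Rz=Rn.from_euler('z',2.6,degrees=True).as_matrix()
P=np.array([(40,-55,75),(-40,-55,75),(-40,55,75),(40,55,75),(0,-13,177),(0,13,177)])/1e3
print((proj(c,base+P@Rz.T)/1.4+[400,0]).round(1))
E
```

```text
[0.5133923  0.25572992 0.11413541] [2.42076156 2.38257195 0.3437211 ] crown [0.5202872  0.25503069 0.2789898 ] gripA [0.51848273 0.29301768 0.27422198]
[[550.7  41.2]
 [658.7  41.2]
 [651.8 179.6]
 [557.1 179.7]
 [606.3 121.1]
 [606.1 180.1]]
```

```bash
python3 - <<'E'
from h import *
s=load('s0');t=load('t0');wh=load('wh')
X,e=tri([(t,(324.3,207)),(s,(273,195)),(wh,(149*1.4,160*1.4*.96))]);print(X,e)
print(tri([(t,(324.3,207)),(s,(273,195))]))
print('front',atz(t,(324.3,217.5),X[2]),'right',atz(t,(334.5,207),X[2]))
m=load('s0');print('mug',tri([(t,(297,236)),(s,(297,217))]),'bowl',tri([(t,(353,250)),(s,(321,187))]))
E
```

```text
[ 0.52563514 -0.07767325  0.06063134] [np.float64(0.0005004172858887481), np.float64(0.002548070738008173), np.float64(0.0020596393177352945)]
(array([ 0.52474148, -0.07806945,  0.05967054]), [np.float64(0.001492915552927995), np.float64(0.001492915552928147)])
front [ 0.49036448 -0.07762903  0.06063134] right [ 0.52630787 -0.11247425  0.06063134]
mug (array([0.42672491, 0.01555358, 0.07898597]), [np.float64(4.3637659459025774e-05), np.float64(4.363765945901221e-05)]) bowl (array([ 0.38091748, -0.17910425,  0.02967764]), [np.float64(4.273864332313822e-05), np.float64(4.2738643323244045e-05)])
```

Emit:
{"op": "send_rows", "data": {
  "deltas": [
    {"linear": [0.04, 0.015, 0], "twist": 1},
    {"linear": [0.095, 0.03, 0], "twist": 2},
    {"linear": [0.15, 0.045, 0], "twist": 3},
    {"linear": [0.205, 0.06, 0], "twist": 4},
    {"linear": [0.261, 0.074, 0], "twist": 5.2}
  ]
}}

```text
clock: 5.65
tool_pos: [0.4518, 0.0283, 0.4348]
tcp_rot: [2.17, -2.27, -0.001]
force: [1.1, -0.3, -3.9]
gripper_width: 0.008
finger_force: 88.0
```

Emit:
{"op": "send_rows", "data": {
  "deltas": [
    {"linear": [0.05, -0.003, 0], "twist": 0},
    {"linear": [0.1, -0.006, 0], "twist": 0},
    {"linear": [0.145, -0.008, 0], "twist": 0},
    {"linear": [0.174, -0.01, 0], "twist": 0},
    {"linear": [0.174, -0.01, 0.0], "twist": 0}
  ]
}}

```text
clock: 6.28
tool_pos: [0.4546, -0.1459, 0.4344]
tcp_rot: [2.166, -2.273, -0.003]
force: [0.9, 1.1, -4.7]
gripper_width: 0.0082
finger_force: 88.0
```

Emit:
{"op": "send_rows", "data": {
  "deltas": [
    {"linear": [0, 0, 0], "twist": 0},
    {"linear": [0, 0, 0], "twist": 0}
  ]
}}

```text
clock: 6.52
tool_pos: [0.455, -0.1437, 0.4354]
tcp_rot: [2.172, -2.269, -0.001]
force: [0.4, 0.4, -4.3]
gripper_width: 0.0079
finger_force: 88.1
```

```bash
python3 -c "
from h import *
s=sense();print(s['clock'],s['tool_pos'],s['tcp_rot'],s['force'],s['wrist_torque'],s['gripper_width'],s['finger_force'])
a=snap('wrist','wi');b=snap('side','si');c=snap('top','ti')
cv2.imwrite('pics/z5.png',np.hstack([cv2.resize(b['color'][60:200,190:330],(350,350),interpolation=cv2.INTER_CUBIC),cv2.copyMakeBorder(cv2.resize(a['color'],(440,330)),0,20,0,0,0)]))"
```

```text
6.525 [ 0.45500503 -0.14368101  0.43536726] [ 2.17185164e+00 -2.26944723e+00 -7.83639751e-04] [ 0.39847141  0.3997046  -4.26296797] [ 0.17247051 -0.03091674 -0.00647212] 0.007867148991803373 88.07696827920154
```

View pics/z5.png

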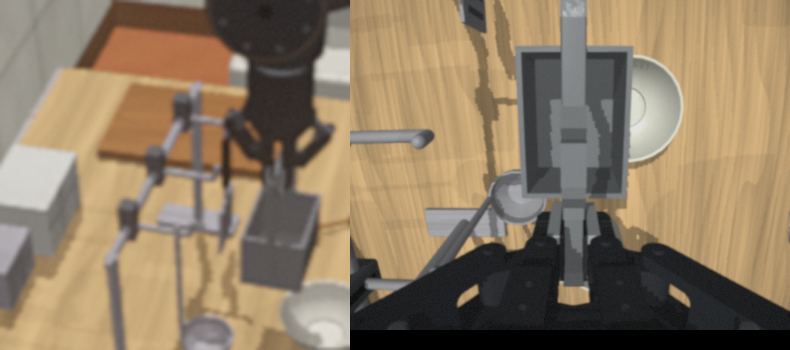

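The side view shows the caddy in front of the empty middle hook. In the wrist crop the hook tip is at (422,139), the arm at (375,136), and the rim corners at (517,47), (632,46), (627,197) and (522,197). I'll check the alignment numerically.

```bash
python3 - <<'E'
from h import *
c=load('wi');wh=load('wh')
w=lambda x,y:((x-350)*560/440,y*560/440)
im=np.array([w(*p) for p in((517,47),(632,46),(627,197),(522,197))])
ok,r,t=cv2.solvePnP(np.array([(40,-55,75),(-40,-55,75),(-40,55,75),(40,55,75)],float)/1e3,im,K(c),c['dist'])
R=c['R'].T@cv2.Rodrigues(r)[0];p=c['R'].T@(t[:,0]-c['t'])
print('caddy',p,Rn.from_matrix(R).as_euler('ZYX',degrees=True),p+R@[0,0,.165])
rim=[atz(c,u,.119+.075) for u in im];print(np.mean(rim,0))
h=lambda x,y:((x-480)/2.4,60+y/2.4)
print('tip',tri([(wh,h(742,124)),(c,w(422,139))]))
for z in(.235,.245):
  P=atz(c,w(365,136),z-.004);Q=atz(c,w(408,136.5),z-.004);print(P,Q,'tip',atz(c,w(424,139),z+.018))
E
```

```text
caddy [ 0.45266727 -0.17717885  0.11551734] [-2.33033106  0.79737415  4.02865013] [ 0.45448456 -0.18885452  0.2800937 ]
[ 0.4534321  -0.18207849  0.194     ]
tip (array([ 0.54170999, -0.18674413,  0.24120884]), [np.float64(0.0007450000408692207), np.float64(0.0007450000408691129)])
[ 0.58348635 -0.18854222  0.231     ] [ 0.55513992 -0.18666947  0.231     ] tip [ 0.53351621 -0.188408    0.253     ]
[ 0.57598019 -0.19004899  0.241     ] [ 0.5492603 -0.1882837  0.241    ] tip [ 0.52820718 -0.19014127  0.263     ]
```

```bash
python3 - <<'E'
from h import *
c=load('si');w=load('wi')
P=np.array([(40,-55,75),(-40,-55,75),(-40,55,75),(40,55,75),(-40,55,0),(40,55,0),(0,-63,167),(0,-7,177),(0,7,177)])/1e3
g=np.array([0,.038,.16])
for roll in(0,2,4):
  R=Rn.from_euler('ZYX',[-2.4,0,roll],degrees=True).as_matrix()
  X=np.array([.455,-.1437,.4354-.1555])+(P-g)@R.T
  print(roll,((proj(c,X)-[190,60])*2.5).round(0).astype(int).tolist(),(proj(w,X)*440/560+[350,0]).round(0).astype(int).tolist())
a=cv2.imread('pics/si.png');b=cv2.imread('pics/wi.png')
cv2.imwrite('pics/z6.png',np.hstack([cv2.resize(a[110:180,260:330],(420,420),interpolation=cv2.INTER_CUBIC),cv2.resize(b[0:260,190:380],(307,420),interpolation=cv2.INTER_CUBIC)]))
E
```

```text
0 [[259, 182], [320, 191], [301, 246], [238, 235], [298, 291], [237, 280], [294, 122], [284, 142], [281, 148]] [[515, 46], [634, 46], [627, 199], [522, 199], [614, 170], [535, 170], [575, -4], [575, 151], [575, 186]]
2 [[258, 185], [319, 195], [301, 247], [237, 236], [297, 294], [236, 283], [294, 125], [284, 142], [281, 149]] [[516, 51], [633, 51], [627, 203], [522, 203], [614, 175], [535, 175], [575, -2], [575, 149], [575, 184]]
4 [[258, 188], [318, 198], [300, 248], [236, 237], [297, 296], [235, 285], [294, 127], [284, 143], [281, 149]] [[517, 56], [632, 56], [627, 206], [523, 207], [614, 181], [535, 181], [575, 0], [575, 146], [575, 182]]
```

View pics/z6.png

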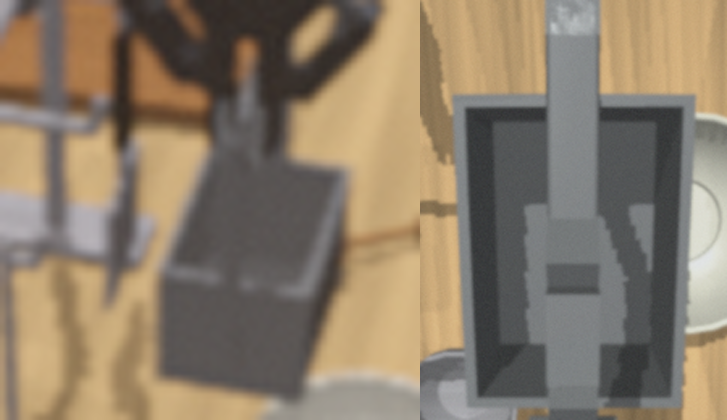

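Emit:
{"op": "send_rows", "data": {
  "deltas": [
    {"linear": [0, -0.02, 0.004], "twist": 0},
    {"linear": [0, -0.045, 0.006], "twist": 0},
    {"linear": [0.001, -0.07, 0.006], "twist": 0},
    {"linear": [0.001, -0.095, 0.006], "twist": 0},
    {"linear": [0.001, -0.12, 0.006], "twist": 0}
  ]
}}

```text
clock: 7.3
tool_pos: [0.5765, -0.1504, 0.4292]
tcp_rot: [2.172, -2.27, -0.0]
force: [0.5, -0.0, -4.3]
gripper_width: 0.0079
finger_force: 88.1
```

Emit:
{"op": "send_rows", "data": {
  "deltas": [
    {"linear": [0, 0, 0], "twist": 0},
    {"linear": [0, 0, 0], "twist": 0},
    {"linear": [0, 0, 0], "twist": 0}
  ]
}}

```text
clock: 7.68
tool_pos: [0.5746, -0.1505, 0.4297]
tcp_rot: [2.171, -2.27, -0.0]
force: [-0.1, 0.5, -4.4]
gripper_width: 0.0081
finger_force: 88.1
```

```bash
python3 -c "
from h import *
s=sense();print(s['clock'],s['tool_pos'],s['tcp_rot'],s['force'],s['wrist_torque'],s['gripper_width'],s['finger_force'])
a=snap('wrist','wj');b=snap('side','sj')
cv2.imwrite('pics/z7.png',np.hstack([cv2.resize(b['color'][70:170,205:305],(420,420),interpolation=cv2.INTER_CUBIC),cv2.resize(a['color'][60:320,150:385],(380,420),interpolation=cv2.INTER_CUBIC)]))"
```

```text
7.675 [ 0.57459829 -0.15050597  0.42968934] [ 2.17130348e+00 -2.27042503e+00 -1.39759187e-04] [-0.10264714  0.49485053 -4.36597628] [ 0.20479955  0.02171479 -0.02665607] 0.008129021860237598 88.089602808177
```

View pics/z7.png

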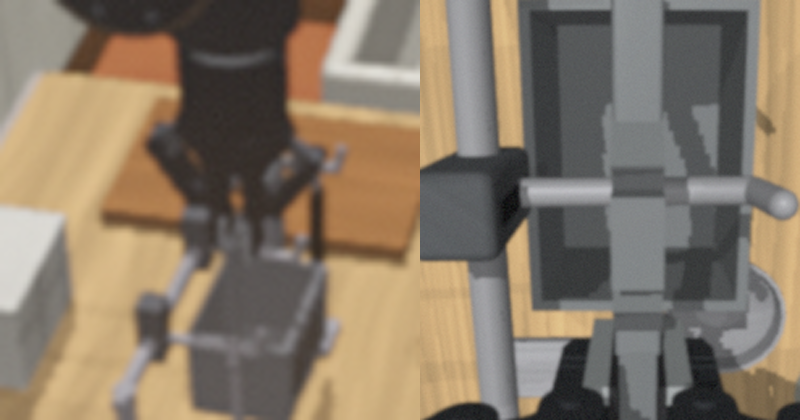

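The strap (columns 612–662) now sits over the arm (row 190), between the plate edge (527) and the tip (750+). I'll check the lateral alignment.

```bash
python3 - <<'E'
from h import *
c=load('wj')
w=lambda x,y:(150+(x-420)*235/380,60+y*260/420)
for z in(.235,.245):
  print(z,[atz(c,w(*p),z-.003).round(4) for p in((550,191.5),(730,190.5))],'tipend',atz(c,w(795,203),z+.012),'rim',np.mean([atz(c,w(*p),.1135+.075) for p in((532,309),(745,311))],0))
print('crown top -y/+y edge pred', [((proj(c,[.5727,-.189+d,.4297-.151+.012])[0]-[150,60])*[380/235,420/260]+[420,0]).round(0).tolist() for d in(-.019,-.012,-.007,0,.007,.012)])
E
```

```text
0.235 [array([ 0.5983, -0.1888,  0.232 ]), array([ 0.548 , -0.1868,  0.232 ])] tipend [ 0.53342446 -0.18597186  0.247     ] rim [ 0.57586087 -0.1339307   0.1885    ]
0.245 [array([ 0.5967, -0.1907,  0.242 ]), array([ 0.5494, -0.1889,  0.242 ])] tipend [ 0.53596624 -0.18830876  0.257     ] rim [ 0.57586087 -0.1339307   0.1885    ]
crown top -y/+y edge pred [[639.0, 145.0], [640.0, 184.0], [641.0, 210.0], [643.0, 247.0], [645.0, 282.0], [646.0, 307.0]]
```

Emit:
{"op": "send_rows", "data": {
  "deltas": [
    {"linear": [0, 0, 0.005], "twist": 0},
    {"linear": [0, 0, 0.01], "twist": 0},
    {"linear": [0, 0, 0.014], "twist": 0},
    {"linear": [0, 0, 0.017], "twist": 0},
    {"linear": [0, 0, 0.018], "twist": 0}
  ]
}}

```text
clock: 8.4
tool_pos: [0.5749, -0.1506, 0.4114]
tcp_rot: [2.171, -2.27, -0.0]
force: [-0.2, -1.0, -4.9]
gripper_width: 0.0084
finger_force: 88.1
```

Emit:
{"op": "send_rows", "data": {
  "deltas": [
    {"linear": [0, 0, 0.0005], "twist": 0},
    {"linear": [0, 0, 0.001], "twist": 0},
    {"linear": [0, 0, 0.001], "twist": 0}
  ]
}}

```text
clock: 8.78
tool_pos: [0.5749, -0.1506, 0.4108]
tcp_rot: [-2.171, 2.271, -0.0]
force: [-0.8, -0.2, -4.3]
gripper_width: 0.0078
finger_force: 88.1
```

Emit:
{"op": "send_rows", "data": {
  "deltas": [
    {"linear": [0, 0, 0.0005], "twist": 0},
    {"linear": [0, 0, 0.001], "twist": 0},
    {"linear": [0, 0, 0.001], "twist": 0}
  ]
}}

```text
clock: 9.15
tool_pos: [0.5749, -0.1506, 0.4096]
tcp_rot: [2.171, -2.271, -0.0]
force: [1.1, 0.1, -3.9]
gripper_width: 0.0081
finger_force: 88.1
```

Emit:
{"op": "send_rows", "data": {
  "deltas": [
    {"linear": [0, 0, 0.0007], "twist": 0},
    {"linear": [0, 0, 0.0015], "twist": 0},
    {"linear": [0, 0, 0.0015], "twist": 0}
  ]
}}

```text
clock: 9.52
tool_pos: [0.5748, -0.1506, 0.4081]
tcp_rot: [2.171, -2.271, -0.0]
force: [0.7, 0.3, -4.3]
gripper_width: 0.0084
finger_force: 88.1
```

Emit:
{"op": "send_rows", "data": {
  "deltas": [
    {"linear": [0, 0, 0.0007], "twist": 0},
    {"linear": [0, 0, 0.0015], "twist": 0},
    {"linear": [0, 0, 0.0015], "twist": 0}
  ]
}}

```text
clock: 9.9
tool_pos: [0.5748, -0.1506, 0.4066]
tcp_rot: [2.171, -2.271, -0.0]
force: [0.4, -1.0, -3.9]
gripper_width: 0.0084
finger_force: 88.1
```

Emit:
{"op": "send_rows", "data": {
  "deltas": [
    {"linear": [0, 0, 0.0007], "twist": 0},
    {"linear": [0, 0, 0.0015], "twist": 0},
    {"linear": [0, 0, 0.0015], "twist": 0}
  ]
}}

```text
clock: 10.28
tool_pos: [0.5749, -0.1506, 0.4051]
tcp_rot: [2.171, -2.271, -0.0]
force: [-0.1, -0.8, -4.6]
gripper_width: 0.008
finger_force: 88.1
```

Emit:
{"op": "send_rows", "data": {
  "deltas": [
    {"linear": [0, 0, 0.0007], "twist": 0},
    {"linear": [0, 0, 0.0015], "twist": 0},
    {"linear": [0, 0, 0.0015], "twist": 0}
  ]
}}

```text
clock: 10.65
tool_pos: [0.5748, -0.1506, 0.4036]
tcp_rot: [2.171, -2.271, -0.0]
force: [-0.5, 0.1, -5.4]
gripper_width: 0.0081
finger_force: 88.1
```

Emit:
{"op": "send_rows", "data": {
  "deltas": [
    {"linear": [0, 0, 0.0007], "twist": 0},
    {"linear": [0, 0, 0.0015], "twist": 0},
    {"linear": [0, 0, 0.0015], "twist": 0}
  ]
}}

```text
clock: 11.02
tool_pos: [0.5748, -0.1506, 0.4021]
tcp_rot: [2.171, -2.271, -0.0]
force: [-0.3, 0.2, -4.1]
gripper_width: 0.0076
finger_force: 88.1
```

Emit:
{"op": "send_rows", "data": {
  "deltas": [
    {"linear": [0, 0, 0.0007], "twist": 0},
    {"linear": [0, 0, 0.0015], "twist": 0},
    {"linear": [0, 0, 0.0015], "twist": 0}
  ]
}}

```text
clock: 11.4
tool_pos: [0.5748, -0.1506, 0.4006]
tcp_rot: [2.171, -2.271, -0.0]
force: [0.4, 0.0, -4.8]
gripper_width: 0.0081
finger_force: 88.1
```

Emit:
{"op": "send_rows", "data": {
  "deltas": [
    {"linear": [0, 0, 0.0007], "twist": 0},
    {"linear": [0, 0, 0.0015], "twist": 0},
    {"linear": [0, 0, 0.0015], "twist": 0}
  ]
}}

```text
clock: 11.78
tool_pos: [0.5749, -0.1506, 0.3991]
tcp_rot: [2.171, -2.271, -0.0]
force: [0.7, -0.2, -4.5]
gripper_width: 0.0081
finger_force: 88.1
```

Emit:
{"op": "send_rows", "data": {
  "deltas": [
    {"linear": [0, 0, 0.0007], "twist": 0},
    {"linear": [0, 0, 0.0015], "twist": 0},
    {"linear": [0, 0, 0.0015], "twist": 0}
  ]
}}

```text
clock: 12.15
tool_pos: [0.5748, -0.1506, 0.3976]
tcp_rot: [2.171, -2.271, -0.0]
force: [-0.4, 0.6, -4.5]
gripper_width: 0.0078
finger_force: 88.1
```

Emit:
{"op": "send_rows", "data": {
  "deltas": [
    {"linear": [0, 0, 0.0007], "twist": 0},
    {"linear": [0, 0, 0.0015], "twist": 0},
    {"linear": [0, 0, 0.0015], "twist": 0}
  ]
}}

```text
clock: 12.52
tool_pos: [0.5749, -0.1506, 0.3961]
tcp_rot: [2.171, -2.271, -0.0]
force: [0.1, -0.3, -4.7]
gripper_width: 0.0082
finger_force: 88.1
```

Emit:
{"op": "send_rows", "data": {
  "deltas": [
    {"linear": [0, 0, 0.0005], "twist": 0},
    {"linear": [0, 0, 0.001], "twist": 0},
    {"linear": [0, 0, 0.001], "twist": 0}
  ]
}}

```text
clock: 12.9
tool_pos: [0.5749, -0.1506, 0.3951]
tcp_rot: [2.171, -2.271, -0.0]
force: [-0.8, -0.2, -3.8]
gripper_width: 0.0085
finger_force: 88.1
```

Emit:
{"op": "send_rows", "data": {
  "deltas": [
    {"linear": [0, 0, 0.0005], "twist": 0},
    {"linear": [0, 0, 0.001], "twist": 0},
    {"linear": [0, 0, 0.001], "twist": 0}
  ]
}}

```text
clock: 13.28
tool_pos: [0.5749, -0.1506, 0.3941]
tcp_rot: [2.171, -2.271, -0.0]
force: [-0.4, 0.1, -5.1]
gripper_width: 0.0083
finger_force: 88.1
```

Emit:
{"op": "send_rows", "data": {
  "deltas": [
    {"linear": [0, 0, 0.0005], "twist": 0},
    {"linear": [0, 0, 0.001], "twist": 0},
    {"linear": [0, 0, 0.001], "twist": 0}
  ]
}}

```text
clock: 13.65
tool_pos: [0.5749, -0.1506, 0.3931]
tcp_rot: [2.171, -2.271, -0.0]
force: [0.3, 0.4, -5.1]
gripper_width: 0.0083
finger_force: 88.1
```

Emit:
{"op": "send_rows", "data": {
  "deltas": [
    {"linear": [0, 0, 0.0005], "twist": 0},
    {"linear": [0, 0, 0.001], "twist": 0},
    {"linear": [0, 0, 0.001], "twist": 0}
  ]
}}

```text
clock: 14.02
tool_pos: [0.5748, -0.1506, 0.3921]
tcp_rot: [2.171, -2.271, -0.0]
force: [-0.1, 0.7, -5.2]
gripper_width: 0.008
finger_force: 88.1
```

Emit:
{"op": "send_rows", "data": {
  "deltas": [
    {"linear": [0, 0, 0.0005], "twist": 0},
    {"linear": [0, 0, 0.001], "twist": 0},
    {"linear": [0, 0, 0.001], "twist": 0}
  ]
}}

```text
clock: 14.4
tool_pos: [0.5749, -0.1506, 0.3912]
tcp_rot: [2.171, -2.271, -0.0]
force: [0.5, -0.6, -3.7]
gripper_width: 0.0081
finger_force: 88.1
```

Emit:
{"op": "send_rows", "data": {
  "deltas": [
    {"linear": [0, 0, 0.0005], "twist": 0},
    {"linear": [0, 0, 0.001], "twist": 0},
    {"linear": [0, 0, 0.001], "twist": 0}
  ]
}}

```text
clock: 14.78
tool_pos: [0.5749, -0.1506, 0.3901]
tcp_rot: [2.171, -2.271, -0.0]
force: [-0.2, -0.3, -3.8]
gripper_width: 0.0084
finger_force: 88.1
```

Emit:
{"op": "send_rows", "data": {
  "deltas": [
    {"linear": [0, 0, 0.0003], "twist": 0},
    {"linear": [0, 0, 0.0005], "twist": 0},
    {"linear": [0, 0, 0.0005], "twist": 0}
  ]
}}

```text
clock: 15.15
tool_pos: [0.5749, -0.1506, 0.3897]
tcp_rot: [-2.171, 2.271, 0.0]
force: [0.6, 0.3, -4.1]
gripper_width: 0.0084
finger_force: 88.1
```

Emit:
{"op": "send_rows", "data": {
  "deltas": [
    {"linear": [0, 0, 0.0005], "twist": 0},
    {"linear": [0, 0, 0.001], "twist": 0},
    {"linear": [0, 0, 0.001], "twist": 0}
  ]
}}

```text
clock: 15.52
tool_pos: [0.5749, -0.1506, 0.3886]
tcp_rot: [2.171, -2.271, -0.0]
force: [-0.1, 0.2, -4.2]
gripper_width: 0.0082
finger_force: 88.1
```

Emit:
{"op": "send_rows", "data": {
  "deltas": [
    {"linear": [0, 0, 0.0005], "twist": 0},
    {"linear": [0, 0, 0.001], "twist": 0},
    {"linear": [0, 0, 0.001], "twist": 0}
  ]
}}

```text
clock: 15.9
tool_pos: [0.5749, -0.1506, 0.3879]
tcp_rot: [-2.171, 2.271, -0.0]
force: [0.1, -0.9, -1.7]
gripper_width: 0.0083
finger_force: 88.3
```

Contact: Fz has risen to -1.7 N and the tool lags by 0.3 mm. From here I'll use smaller steps.

Emit:
{"op": "send_rows", "data": {
  "deltas": [
    {"linear": [0, 0, 0.0004], "twist": 0},
    {"linear": [0, 0, 0.0004], "twist": 0},
    {"linear": [0, 0, 0.0004], "twist": 0}
  ]
}}

```text
clock: 16.27
tool_pos: [0.5749, -0.1507, 0.3876]
tcp_rot: [-2.171, 2.27, -0.001]
force: [-0.9, 1.0, -0.2]
gripper_width: 0.0082
finger_force: 88.6
```

Emit:
{"op": "send_rows", "data": {
  "deltas": [
    {"linear": [0, 0, 0.0005], "twist": 0},
    {"linear": [0, 0, 0.0005], "twist": 0},
    {"linear": [0, 0, 0.0005], "twist": 0}
  ]
}}

```text
clock: 16.65
tool_pos: [0.5749, -0.1507, 0.3872]
tcp_rot: [-2.171, 2.27, -0.001]
force: [-1.6, 1.1, 4.6]
gripper_width: 0.008
finger_force: 89.2
```

Emit:
{"op": "send_rows", "data": {
  "deltas": [
    {"linear": [0, 0, 0.0003], "twist": 0},
    {"linear": [0, 0, 0.0003], "twist": 0},
    {"linear": [0, 0, 0.0003], "twist": 0}
  ]
}}

```text
clock: 17.02
tool_pos: [0.575, -0.1507, 0.3871]
tcp_rot: [-2.171, 2.27, -0.001]
force: [-2.6, 1.0, 5.6]
gripper_width: 0.008
finger_force: 89.6
```

```bash
python3 -c "
from h import *
s=sense();print(s['clock'],s['tool_pos'],s['tcp_rot'],s['force'],s['wrist_torque'])
a=capture('wrist');s=sense();print(s['clock'],s['force'])
a=capture('wrist');s=sense();print(s['clock'],s['force'])"
```

```text
17.025 [ 0.57495586 -0.15068635  0.38709938] [-2.17110577e+00  2.27023757e+00 -1.17464907e-03] [-2.60622927  1.03886438  5.63532177] [ 0.22591281  0.9960331  -0.14989763]
17.075 [-2.24763615  0.21848238  5.74002446]
17.125 [-2.97757103  1.46422433  5.07156222]
```

Emit:
{"op": "send_rows", "data": {
  "deltas": [
    {"linear": [0, 0, 0.0004], "twist": 0},
    {"linear": [0, 0, 0.0004], "twist": 0}
  ]
}}

```text
clock: 17.38
tool_pos: [0.575, -0.1507, 0.387]
tcp_rot: [-2.171, 2.27, -0.002]
force: [-3.7, 1.3, 8.6]
gripper_width: 0.0083
finger_force: 89.8
```

```bash
python3 -c "
from h import *
for i in range(5):
  s=sense();print(s['clock'],s['force'].round(2));capture('wrist')"
```

```text
17.375 [-3.66  1.26  8.61]
17.425 [-2.49  2.06  7.39]
17.475 [-3.06  1.82  7.53]
17.525 [-3.1   1.74  7.28]
17.575 [-3.39  1.46  7.04]
```

Emit:
{"op": "send_rows", "data": {
  "deltas": [
    {"linear": [0, 0, 0.0001], "twist": 0},
    {"linear": [0, 0, 0.0001], "twist": 0},
    {"linear": [0, 0, 0.0001], "twist": 0},
    {"linear": [0, 0, 0.0001], "twist": 0},
    {"linear": [0, 0, 0.0001], "twist": 0}
  ]
}}

```text
clock: 18.25
tool_pos: [0.575, -0.1507, 0.3869]
tcp_rot: [-2.171, 2.27, -0.002]
force: [-3.1, 1.9, 7.9]
gripper_width: 0.0079
finger_force: 89.9
```

```bash
python3 -c "
from h import *
for i in range(6):
  s=sense();print(s['clock'],s['force'].round(2));capture('wrist')"
```

```text
18.25 [-3.14  1.92  7.93]
18.3 [-3.51  1.31  7.72]
18.35 [-3.77  1.76  7.51]
18.4 [-3.16  1.61  7.13]
18.45 [-3.09  1.37  8.05]
18.5 [-4.41  2.    7.05]
```

Emit:
{"op": "send_rows", "data": {
  "deltas": [
    {"linear": [0, 0, 0], "twist": 0},
    {"linear": [0, 0, 0], "twist": 0},
    {"linear": [0, 0, 0], "twist": 0}
  ]
}}

```text
clock: 18.92
tool_pos: [0.5749, -0.1507, 0.3869]
tcp_rot: [-2.171, 2.27, -0.002]
force: [-4.1, 1.9, 7.3]
gripper_width: 0.0081
finger_force: 89.9
```

Emit:
{"op": "send_rows", "data": {
  "deltas": [
    {"linear": [0, 0, 0.0001], "twist": 0},
    {"linear": [0, 0, 0.0001], "twist": 0},
    {"linear": [0, 0, 0.0001], "twist": 0},
    {"linear": [0, 0, 0.0001], "twist": 0},
    {"linear": [0, 0, 0.0001], "twist": 0}
  ]
}}

```text
clock: 19.55
tool_pos: [0.5749, -0.1507, 0.3869]
tcp_rot: [-2.171, 2.27, -0.002]
force: [-4.2, 1.5, 7.6]
gripper_width: 0.0079
finger_force: 89.9
```

Emit:
{"op": "send_rows", "data": {
  "deltas": [
    {"linear": [0, 0, 0], "twist": 0},
    {"linear": [0, 0, 0], "twist": 0}
  ]
}}

```text
clock: 19.8
tool_pos: [0.5749, -0.1507, 0.3869]
tcp_rot: [-2.171, 2.27, -0.002]
force: [-4.1, 2.1, 7.8]
gripper_width: 0.008
finger_force: 89.9
```

Emit:
{"op": "send_rows", "data": {
  "deltas": [
    {"linear": [0, 0, -0.0005], "twist": 0},
    {"linear": [0, 0, -0.001], "twist": 0},
    {"linear": [0, 0, -0.0014], "twist": 0},
    {"linear": [0, 0, -0.0014], "twist": 0},
    {"linear": [0, 0, -0.0014], "twist": 0}
  ]
}}

```text
clock: 20.42
tool_pos: [0.575, -0.1507, 0.3873]
tcp_rot: [-2.171, 2.271, -0.0]
force: [-1.2, -0.2, 3.9]
gripper_width: 0.0085
finger_force: 89.2
```

```bash
python3 -c "
from h import *
for i in range(4):
  s=sense();print(s['clock'],s['force'].round(2),s['wrist_torque'].round(2));capture('wrist')"
```

```text
20.425 [-1.18 -0.24  3.93] [-0.09  0.33 -0.06]
20.475 [-1.92  0.7   2.7 ] [-0.07  0.42 -0.03]
20.525 [-0.05  0.13  3.2 ] [-0.09  0.3  -0.04]
20.575 [-0.27 -0.13  2.81] [-0.13  0.25 -0.02]
```

Emit:
{"op": "send_rows", "data": {
  "deltas": [
    {"linear": [0, 0, -0.0004], "twist": 0},
    {"linear": [0, 0, -0.0006], "twist": 0},
    {"linear": [0, 0, -0.0006], "twist": 0}
  ]
}}

```text
clock: 21.0
tool_pos: [0.5749, -0.1506, 0.3876]
tcp_rot: [2.171, -2.271, -0.0]
force: [0.1, -1.0, 0.7]
gripper_width: 0.0083
finger_force: 88.8
```

Emit:
{"op": "send_rows", "data": {
  "deltas": [
    {"linear": [0, 0, 0], "twist": 0},
    {"linear": [0, 0, 0], "twist": 0},
    {"linear": [0, 0, 0], "twist": 0}
  ],
  "grip_force": 20
}}

```text
clock: 21.38
tool_pos: [0.5749, -0.1506, 0.3877]
tcp_rot: [2.171, -2.271, -0.0]
force: [0.8, -0.9, -1.3]
gripper_width: 0.0085
finger_force: 88.6
```

Emit:
{"op": "send_rows", "data": {
  "deltas": [
    {"linear": [0, 0, 0], "twist": 0},
    {"linear": [0, 0, 0], "twist": 0},
    {"linear": [0, 0, 0], "twist": 0}
  ],
  "jaw": -0.6
}}

```text
clock: 21.75
tool_pos: [0.5749, -0.1506, 0.388]
tcp_rot: [-2.171, 2.271, -0.0]
force: [-0.7, -0.4, 0.7]
gripper_width: 0.0173
finger_force: 0.0
```

Emit:
{"op": "send_rows", "data": {
  "deltas": [
    {"linear": [0, 0, 0], "twist": 0},
    {"linear": [0, 0, 0], "twist": 0},
    {"linear": [0, 0, 0], "twist": 0}
  ],
  "jaw": -0.35
}}

```text
clock: 22.12
tool_pos: [0.5749, -0.1506, 0.3879]
tcp_rot: [2.171, -2.271, -0.0]
force: [-0.7, 0.6, -0.7]
gripper_width: 0.0278
finger_force: 0.0
```

```bash
python3 -c "
from h import *
s=sense();print(s['clock'],s['force'].round(2),s['gripper_width'])
a=snap('wrist','wk');b=snap('side','sk')
cv2.imwrite('pics/z8.png',np.hstack([cv2.resize(b['color'][70:170,205:305],(420,420),interpolation=cv2.INTER_CUBIC),cv2.resize(a['color'][60:320,150:385],(380,420),interpolation=cv2.INTER_CUBIC)]))"
```

```text
22.125 [-0.71  0.64 -0.65] 0.027752363976653257
```

View pics/z8.png

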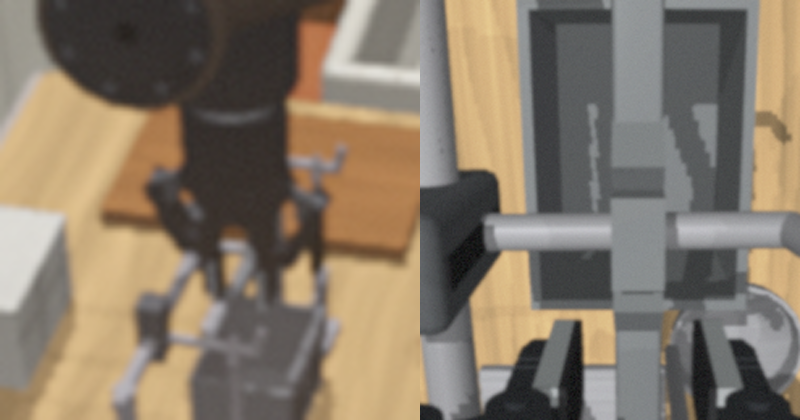

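The caddy hangs on the arm, with the arm at row 230 passing under the crown (rows 197–290), and the fingers are clear on both sides. I'll retreat straight up.

Emit:
{"op": "send_rows", "data": {
  "deltas": [
    {"linear": [0, 0, -0.01], "twist": 0},
    {"linear": [0, 0, -0.03], "twist": 0},
    {"linear": [0, 0, -0.055], "twist": 0},
    {"linear": [0, 0, -0.085], "twist": 0},
    {"linear": [0, 0, -0.12], "twist": 0}
  ]
}}

```text
clock: 22.85
tool_pos: [0.5746, -0.1506, 0.5094]
tcp_rot: [2.171, -2.27, -0.0]
force: [1.1, 0.0, 0.3]
gripper_width: 0.0277
finger_force: 0.0
```

Emit:
{"op": "send_rows", "data": {
  "deltas": [
    {"linear": [0, 0.03, 0], "twist": 0},
    {"linear": [0, 0.06, 0], "twist": 0},
    {"linear": [0, 0.09, 0], "twist": 0},
    {"linear": [0, 0.09, 0], "twist": 0},
    {"linear": [0, 0.09, 0], "twist": 0}
  ]
}}

```text
clock: 23.48
tool_pos: [0.4851, -0.1466, 0.5087]
tcp_rot: [-2.171, 2.27, -0.002]
force: [0.1, 0.3, -0.0]
gripper_width: 0.0277
finger_force: 0.0
```

Emit:
{"op": "send_rows", "data": {
  "deltas": [
    {"linear": [0, 0, 0], "twist": 0},
    {"linear": [0, 0, 0], "twist": 0},
    {"linear": [0, 0, 0], "twist": 0},
    {"linear": [0, 0, 0], "twist": 0},
    {"linear": [0, 0, 0], "twist": 0}
  ]
}}

```text
clock: 24.1
tool_pos: [0.485, -0.1466, 0.5078]
tcp_rot: [2.171, -2.271, -0.0]
force: [0.2, 0.4, 1.1]
gripper_width: 0.0279
finger_force: 0.0
```

```bash
python3 -c "
from h import *
s=sense();print(s['clock'],s['force'].round(2),s['tool_pos'])
a=snap('wrist','wl');b=snap('side','sl')
cv2.imwrite('pics/z9.png',np.hstack([cv2.resize(b['color'][70:190,200:320],(420,420),interpolation=cv2.INTER_CUBIC),cv2.resize(a['color'],(373,280)).repeat(1,0) if 0 else cv2.copyMakeBorder(cv2.resize(a['color'],(373,280)),0,140,0,0,0)]))"
```

```text
24.1 [0.22 0.41 1.06] [ 0.48502835 -0.14661011  0.50782199]
```

View pics/z9.png

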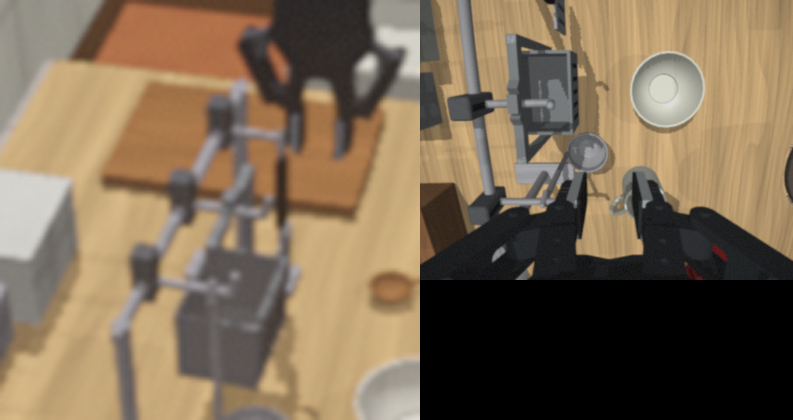

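The caddy hangs upright on the middle hook, with the strap between tip and plate and the gripper clear. I'll let it settle, check that it's still, and hand in.

Emit:
{"op": "send_rows", "data": {
  "deltas": [
    {"linear": [0, 0, 0], "twist": 0},
    {"linear": [0, 0, 0], "twist": 0},
    {"linear": [0, 0, 0], "twist": 0},
    {"linear": [0, 0, 0], "twist": 0},
    {"linear": [0, 0, 0], "twist": 0}
  ]
}}

```text
clock: 24.82
tool_pos: [0.4849, -0.1466, 0.5079]
tcp_rot: [2.171, -2.271, -0.0]
force: [0.6, 0.5, 0.0]
gripper_width: 0.0276
finger_force: 0.0
```

Emit:
{"op": "send_rows", "data": {
  "deltas": [
    {"linear": [0, 0, 0], "twist": 0},
    {"linear": [0, 0, 0], "twist": 0},
    {"linear": [0, 0, 0], "twist": 0},
    {"linear": [0, 0, 0], "twist": 0},
    {"linear": [0, 0, 0], "twist": 0}
  ]
}}

```text
clock: 25.45
tool_pos: [0.485, -0.1466, 0.5079]
tcp_rot: [-2.171, 2.271, 0.0]
force: [0.1, 0.5, -0.1]
gripper_width: 0.0275
finger_force: 0.0
```

```bash
python3 -c "
from h import *
p=lambda:capture('side')['color'][130:185,245:285].astype(float)
o=cv2.imread('pics/sl.png')[130:185,245:285].astype(float)
a=[p() for i in range(6)]
print([abs(x-o).mean().round(2) for x in a],[abs(x-a[0]).mean().round(2) for x in a])
print(sign_off())"
```

```text
[np.float64(0.82), np.float64(0.82), np.float64(0.82), np.float64(0.83), np.float64(0.83), np.float64(0.83)] [np.float64(0.0), np.float64(0.83), np.float64(0.82), np.float64(0.82), np.float64(0.81), np.float64(0.81)]
the job is handed in; nothing more can be done
None
```

The grey caddy hangs still and upright on the empty middle hook, tugged down with about 7.6 N for about 2 s before release, and the job was handed in at about 26 s; no verdict was shown.

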